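# Wake and zero the glaze scale under the bowl

### The arm

A 6-joint arm with a two-finger parallel gripper is mounted at the origin on the work surface. World frame = base frame: x ahead of the robot, y to its left, z up, the work surface at z = 0. Lengths are in m, angles in degrees, forces in N, time in s.
With the tool pointing down it reaches from about 0.35 to 0.775 m from the base axis. Payload 5.5 kg.
Tool frame: the origin (TCP) lies midway between the tips of the shut fingers; the grasp point (between the pads) lies 19 mm behind it (bot.tcp_to_grasp is the distance from the TCP to the grasp point, in m); z points along the fingers, y is the line along which they close (so a half turn about z gives the same grasp; the last joint's range is limited). The gripper opens to 85 mm and grips with 20 to 120 N. Pads are 22 mm wide; open, the fingers measure 114 mm over their backs; the gripper's body (76 mm by 85 mm) begins 54 mm behind the grasp point. The pads swing forward as they close: fully open they stand 13 mm farther back than shut.
Start: joints at [-81.624, 17.945, 2.641, 74.691, 0, 82.002], TCP at [0.162, -0.552, 0.204] pointing down, gripper open.
Joint ranges: [-158.12, 158.12], [-49.38, 96.58], [-58.88, 72.47], [-126.05, 133.96], [-84.25, 85.87], [-180, 180]. Speed limits (degrees/s): [147.25, 147.25, 180, 180, 180, 180].

### API

Orientations are given as a 3x3 rotation matrix whose columns are the frame's x, y, z axes.
In Python, from plant import monitor, capture, workorder, bot gives the robot as it stands. The module is installed in compiled form; this text tells all that it offers.
- The arm moves only by the tool step_arm, never from a script. Its argument "steps" is text: rows parted by semicolons, each of 6 numbers parted by spaces: the shift along the tool's x, y, z in mm, then the turn, a rotation vector about the tool's x, y, z in rad. In form: x y z ax ay az; .... A call has 1 to 10 rows; each row shifts and turns the commanded pose from where the row before left it, along the tool's axes as they then stand; what a row does not reach is not made up. A row lasts 1/10 s, in which the tool goes at most 50 mm and 8.59 degrees, less where a joint would pass 70% of its speed; a pose out of reach is approached as far as the arm can. A call with a gripper value outside its range is refused whole. "claw" is the gripper command: -1 is fully open, 1 is shut, values between are in proportion, set as the call begins (left out, the last holds). The fingers move at their own pace and stop on an object; the grip force is fixed at half the most. Time passes only in rows, so rows that do not move let the fingers close. It gives the time, the measured TCP pose, the force, the opening and the grip force at its end, in the units of the state.
- monitor.sense(): the state, without advancing time (a new reading comes with each control period).
- capture(name): name is "scene" or "top" or "wrist"; returns a dict with "image" (480x640x3 uint8, blue, green, red), "vfov" (degrees; the focal length in pixels is half the picture's height over the tangent of half this angle, whatever the lens; pixels are square), "cx", "cy" (the principal point, pixels), "T" (4x4, takes a point from camera to world coordinates); the wrist camera has in their place "hand_eye" (4x4, takes a point from camera to tool coordinates, whose origin is the TCP and whose axes are the flange's). Camera axes: x right, y down, z forward; pixel columns grow to the right and rows downward; lengths in m; the calibration is good to about 2 mm. A picture is of the moment at which its call begins: read the wrist's pose just before it. There is no depth.
- workorder.hand_in(): hands the job in; it is judged then, once.
The state is a dict: "time": time; "joint_positions": joint angles; "joint_vel": joint speeds; "joint_efforts": joint torques, N m; "ee_pos": TCP position; "tool_rot": TCP orientation; "wrist_force": force on the tool from outside, world axes, zero at the start; "moment": the same for the moment, N m; "width": finger opening in m; "grip_force": force on a finger pad.
Only numpy, scipy, OpenCV 4.12 (cv2) and the standard library are available. Lean on these libraries where they do the work, as an engineer would, in place of code of your own. Each camera call takes 0.05 s, during which the arm holds its last target. There are 200 camera calls.

### The job

Get the scale that carries the empty mixing bowl ready for weighing glaze: with closed fingertips press its round key lightly down and let it spring back up, then press its wide bar key lightly down, and withdraw. Do not press any other key on either scale, and leave the bowl and everything else on the table where it stands.

Things in the scene. Friction and masses are not known exactly. Their poses are not given: they have to be found in the camera images.
- scale_a: the scale that carries the bowl (left or right, both scales alike): grey, fixed, 190 (x) by 230 mm (y), casing top at 34 mm. Origin on the table under its centre, z up; front edge with the row of three keys towards -x, facing the robot, turned up to 0.3 rad. Round steel pan 136 mm across, top at 46 mm, centre at x +22 mm. A push over 30 N with the fingers counts as rough.
- power_a_top (a point): centre of the top face of the white round key (20 mm across) on the scale that carries the bowl, at x -70, y +75 mm in the scale's frame, the left end of the row as the robot sees it; 43 mm above the table when up, 9 mm proud of the casing; moves down with the key
- power_a (a joint): travel of that key, power_a: 0 up, 0.006 m fully down (straight down). Springs back by itself; starts to move at about 1.2 N, fully down at 4 N; it registers when pushed down more than 3.5 mm
- tare_a_top (a point): centre of the top face of the white wide bar key (46 mm wide along the scale's y, 18 mm along x) on the scale that carries the bowl, at x -70, y 0 mm in the scale's frame, the middle of the row; 43 mm above the table when up, 9 mm proud of the casing; moves down with the key
- tare_a (a joint): travel of that key, tare_a: 0 up, 0.006 m fully down (straight down). Springs back by itself; starts to move at about 1.2 N, fully down at 4 N; it registers when pushed down more than 3.5 mm
- units_a_top (a point): centre of the top face of the white small square key (18 by 18 mm) on the scale that carries the bowl, at x -70, y -75 mm in the scale's frame, the right end of the row as the robot sees it; 43 mm above the table when up, 9 mm proud of the casing; moves down with the key
- units_a (a joint): travel of that key, units_a: 0 up, 0.006 m fully down (straight down). Springs back by itself; starts to move at about 1.2 N, fully down at 4 N; it registers when pushed down more than 3.5 mm
- scale_b: the other scale, that carries the mug (left or right, both scales alike): grey, fixed, 190 (x) by 230 mm (y), casing top at 34 mm. Origin on the table under its centre, z up; front edge with the row of three keys towards -x, facing the robot, turned up to 0.3 rad. Round steel pan 136 mm across, top at 46 mm, centre at x +22 mm. A push over 30 N with the fingers counts as rough.
- power_b_top (a point): centre of the top face of the white round key (20 mm across) on the other scale, that carries the mug, at x -70, y +75 mm in the scale's frame, the left end of the row as the robot sees it; 43 mm above the table when up, 9 mm proud of the casing; moves down with the key
- power_b (a joint): travel of that key, power_b: 0 up, 0.006 m fully down (straight down). Springs back by itself; starts to move at about 1.2 N, fully down at 4 N; it registers when pushed down more than 3.5 mm
- tare_b_top (a point): centre of the top face of the white wide bar key (46 mm wide along the scale's y, 18 mm along x) on the other scale, that carries the mug, at x -70, y 0 mm in the scale's frame, the middle of the row; 43 mm above the table when up, 9 mm proud of the casing; moves down with the key
- tare_b (a joint): travel of that key, tare_b: 0 up, 0.006 m fully down (straight down). Springs back by itself; starts to move at about 1.2 N, fully down at 4 N; it registers when pushed down more than 3.5 mm
- units_b_top (a point): centre of the top face of the white small square key (18 by 18 mm) on the other scale, that carries the mug, at x -70, y -75 mm in the scale's frame, the right end of the row as the robot sees it; 43 mm above the table when up, 9 mm proud of the casing; moves down with the key
- units_b (a joint): travel of that key, units_b: 0 up, 0.006 m fully down (straight down). Springs back by itself; starts to move at about 1.2 N, fully down at 4 N; it registers when pushed down more than 3.5 mm
- bowl: white empty mixing bowl on the pan of scale_a, rim 112 mm across, 42 mm high, rim 88 mm above the table; loose, origin at the centre of its underside
- mug: white mug with a handle on the pan of scale_b, 76 mm across, 85 mm high, its top 131 mm above the table; loose, origin at the centre of its underside
- jar: glass jar, 56 mm across, 75 mm high, loose on the table between the two scales; origin under its centre
- brush: brush lying loose, at most 30 mm high, on the table in front of the scales on the robot's side, along its x axis
- slat: wooden slat, 26 by 220 mm, 8 mm thick, lying loose in front of the scales on the robot's side; origin under its centre
- glaze: white glaze jar, 68 mm across, 100 mm high, loose at the far left of the scales; origin under its centre
- beaker: terracotta beaker, 72 mm across, 100 mm high, loose at the far right of the scales; origin under its centre

How it is judged (in metres and radians):
On the way, in this order (a step that is already met when the one before it is completed fails the run):
1. the round key of the bowl's scale is pressed down more than 3.5 mm by the fingers (value of joint power_a above 0.0035 m and value of joint tare_a below 0.001 m and contact force between the fingers and scale_a above 0.5 N), for 0.05 s.
2. the round key is up again (value of joint power_a below 0.001 m), for 0.05 s.
3. the wide bar key of the bowl's scale is pressed down more than 3.5 mm by the fingers, the round key being up (value of joint tare_a above 0.0035 m and value of joint power_a below 0.001 m and contact force between the fingers and scale_a above 0.5 N), for 0.05 s.
At the end, for the whole second after the job is handed in: All six keys are up (less than 1 mm of travel), the bowl stands upright and still on its pan, and every loose thing is within 10 mm of where it began (value of joint each of power_a, power_b, tare_a, tare_b, units_a, units_b below 0.001 m and distance of each of bowl, mug, jar, brush, slat, glaze, beaker from where it was at the start of the episode below 0.01 m and linear speed of bowl below 0.02 m/s and angle between bowl's own z axis and vertical below 0.1 rad and z of bowl in the frame of scale_a above 0.042 m); the robot touches nothing.
It fails at once if any key but the round key and the bar key of the bowl's scale is pressed (more than 2 mm) (value of joint any of power_b, tare_b, units_a, units_b above 0.002 m).
It fails at once if a loose thing is moved or lifted more than 10 mm (distance of any of bowl, mug, jar, brush, slat, glaze, beaker from where it was at the start of the episode above 0.01 m).
It fails at once if a scale is pushed with more than 30 N (contact force between the fingers and scale_a above 30 N or contact force between the fingers and scale_b above 30 N).
It also fails if it takes over 35 s, if anything falls off the work surface, if the arm or the gripper's body presses on something with over 40 N, if the wrist force passes 120 N, or if a joint passes its speed limit or range.

## Working session

There is one attempt and no reset: what is moved stays moved. The work goes in short steps, Python scripts to look and compute and a tool call to move; the robot and the scene stay as the last step left them, time stands still between calls to the robot, and variables do not carry over. Pictures are saved under pics/ and viewed, at most 10 in all, crops included, and the job is handed in when it is done.

Besides the shell and the picture viewer there is one more tool, called after "Call:" as name(argument=value, ...) on one line, values as JSON. step_arm: Moves the arm, as the interface text tells. Its arguments: {"type":"object","properties":{"steps":{"type":"string"},"claw":{"type":"number"}},"required":["steps"]}

```bash
mkdir -p pics; python3 - <<'E'
from plant import monitor,capture
import cv2,numpy as np
s=monitor.sense();print(s['time'],s['ee_pos'],s['tool_rot'],s['width'])
for n in('top','scene'):
    c=capture(n);cv2.imwrite(f'pics/{n}.png',c['image']);print(n,c['vfov'],c['cx'],c['cy'],np.round(c['T'],4).tolist())
    np.savez(f'{n}.npz',**c)
E
```

```text
0.0 [ 0.16200167 -0.5511336   0.20281244] [[ 9.59432712e-01  2.81937548e-01 -2.99955650e-04]
 [ 2.81937624e-01 -9.59431064e-01  1.79157702e-03]
 [ 2.17326063e-04 -1.80346638e-03 -9.99998350e-01]] 0.08538900891495206
top 44.36202202999729 312.05319773855086 240.24195529710826 [[0.0182, -0.9882, 0.1523, 0.3445], [-0.9997, -0.0158, 0.0168, -0.0215], [-0.0142, -0.1526, -0.9882, 1.3841], [0.0, 0.0, 0.0, 1.0]]
scene 47.21920290599903 319.9783967930947 242.8427226306238 [[-0.8041, 0.4856, -0.343, 0.9904], [0.5945, 0.6497, -0.4739, 0.628], [-0.0073, -0.585, -0.811, 1.1496], [0.0, 0.0, 0.0, 1.0]]
```

View pics/top.png

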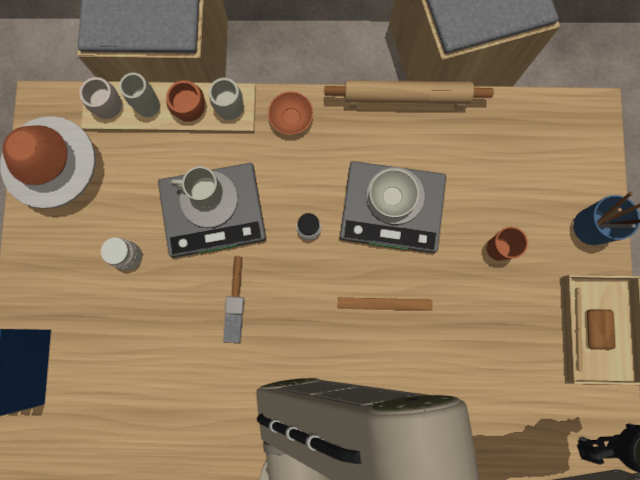

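View pics/scene.png

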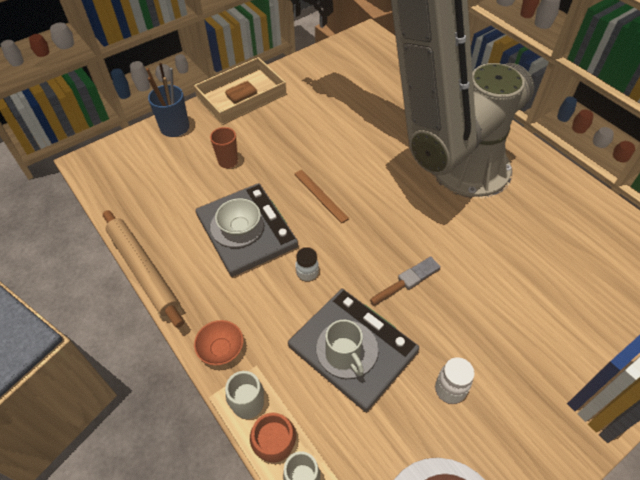

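The top view shows the bowl on the right-hand scale. Its round key is near (358,229), the bar near (390,234) and the square key near (422,239). In the scene view the same keys are near (282,232), (269,212) and (257,194).

```bash
cat > h.py <<'E'
import numpy as np,cv2
def blob(im,p,r=11,thr=150):
    g=im.min(2);x0,y0=p[0]-r,p[1]-r
    m=(g[y0:y0+2*r+1,x0:x0+2*r+1]>thr).astype('uint8')
    n,l,st,c=cv2.connectedComponentsWithStats(m)
    i=1+np.argmax(st[1:,4]); return c[i]+[x0,y0],st[i,4]
def cast(c,uv,z,T):
    f=240/np.tan(np.radians(c['vfov']/2))
    d=T[:3,:3]@np.array([(uv[0]-c['cx'])/f,(uv[1]-c['cy'])/f,1]);o=T[:3,3]
    return o+d*(z-o[2])/d[2]
E
python3 - <<'E'
from h import *
for n,ps in(('top',[(358,229),(390,234),(422,239)]),('scene',[(282,232),(269,212),(257,194)])):
    c=np.load(n+'.npz')
    P=[]
    for p in ps:
        uv,a=blob(c['image'],p); P.append(cast(c,uv,.043,c['T'])); print(n,uv.round(1),a,P[-1].round(4))
    d=P[0]-P[2]; print('yaw',np.arctan2(-d[0],d[1]),np.linalg.norm(d))
E
```

```text
top [357.8 229.2] 45 [ 0.5787 -0.1038  0.043 ]
top [389.9 233.9] 132 [ 0.5688 -0.1778  0.043 ]
top [422.4 238.4] 48 [ 0.5595 -0.2523  0.043 ]
yaw -0.1284343093134961 0.14980007890409486
scene [282.  231.5] 38 [ 0.5782 -0.1044  0.043 ]
scene [269.  211.4] 93 [ 0.5687 -0.1786  0.043 ]
scene [256.6 192.4] 34 [ 0.5593 -0.2529  0.043 ]
yaw -0.12677503130153472 0.1497804385522784
```

Call:
step_arm(steps="20 -12 0 0 0 0;32 -19 0 0 0 0;32 -19 0 0 0 0;32 -19 0 0 0 0;32 -19 0 0 0 0;32 -19 0 0 0 0;32 -19 0 0 0 0;32 -19 0 0 0 0;32 -19 0 0 0 0;32 -19 0 0 0 0", claw=1)

```text
time: 1.1
ee_pos: [0.4067, -0.2878, 0.2034]
tool_rot: [[0.959, 0.282, -0.0], [0.282, -0.959, 0.0], [-0.0, -0.0, -1.0]]
wrist_force: [1.2, -0.5, 0.4]
width: 0.0001
grip_force: 0.0
```

Call:
step_arm(steps="34 -20 0 0 0 0;34 -20 0 0 0 0;34 -20 0 0 0 0;34 -20 0 0 0 0;34 -20 0 0 0 0;30 -18 0 0 0 0;17 -10 0 0 0 0;0 0 30 0 0 0;0 0 30 0 0 0;0 0 0 0 0 0")

```text
time: 2.1
ee_pos: [0.5749, -0.1039, 0.139]
tool_rot: [[0.959, 0.283, -0.009], [0.283, -0.959, 0.003], [-0.007, -0.005, -1.0]]
wrist_force: [-0.2, -0.4, 0.1]
width: -0.0003
grip_force: 0.0
```

```bash
python3 - <<'E'
from plant import monitor,capture
import cv2,numpy as np
s=monitor.sense();print(s['time'],s['ee_pos'],s['joint_positions'],s['wrist_force'])
c=capture('wrist');cv2.imwrite('pics/w1.png',c['image'])
T=np.eye(4);T[:3,:3]=s['tool_rot'];T[:3,3]=s['ee_pos'];np.savez('w1.npz',T=T@c['hand_eye'],**c)
print(c['hand_eye'].round(3).tolist())
E
```

```text
2.1 [ 0.57488946 -0.10390561  0.13899003] [-1.81118090e+01  2.08647272e+01 -2.36581250e+00  6.72827883e+01
 -6.99672367e-03  1.45477309e+02] [-0.17727532 -0.36617908  0.10222416]
[[0.001, -0.963, -0.27, 0.067], [1.0, 0.0, 0.001, -0.0], [-0.001, -0.27, 0.963, -0.17], [0.0, 0.0, 0.0, 1.0]]
```

View pics/w1.png

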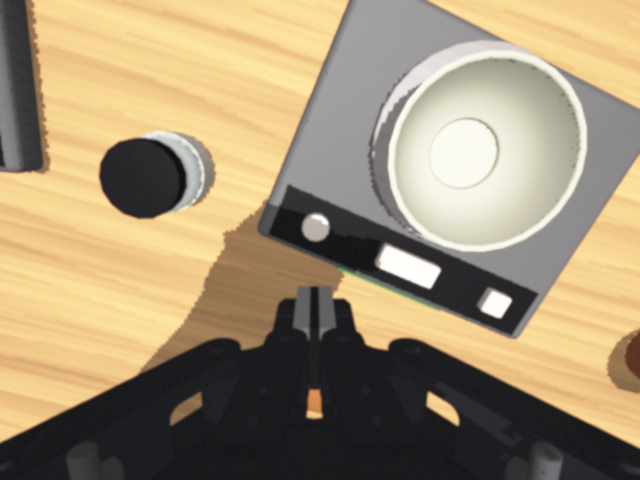

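The wrist view shows the round key at (316,227), the bar at (408,265) and the square key at (496,303). The fingertips are at about (315,290), and the arm may still be settling.

```bash
python3 - <<'E'
from h import *
from plant import monitor
c=np.load('w1.npz');P=[]
for p,r in(((316,227),20),((408,265),36),((496,303),22)):
    uv,a=blob(c['image'],p,r,120); P.append(cast(c,uv,.043,c['T'])); print(uv.round(1),a,P[-1].round(4))
d=P[0]-P[2]; print('yaw',np.arctan2(-d[0],d[1]),np.linalg.norm(d))
s=monitor.sense();print(s['time'],s['ee_pos'])
for t in((.5785,-.104,.043),(.5688,-.178,.043)): print((s['tool_rot'].T@(np.array(t)-s['ee_pos'])*1000).round(1))
E
```

```text
[315.5 226.7] 578 [ 0.5768 -0.1038  0.043 ]
[407.7 266.3] 1573 [ 0.5673 -0.1774  0.043 ]
[495.  303.2] 629 [ 0.5581 -0.2511  0.043 ]
yaw -0.12621266010807455 0.14847855873047158
2.15 [ 0.57609051 -0.10449561  0.14146035]
[ 2.9  0.5 98.4]
[-27.3  68.8  98.4]
```

Call:
step_arm(steps="1 0 20 0 0 0;0 0 25 0 0 0;0 0 25 0 0 0;0 0 15 0 0 0;0 0 3 0 0 0;0 0 0 0 0 0;0 0 0 0 0 0")

```text
time: 2.85
ee_pos: [0.5803, -0.1056, 0.0575]
tool_rot: [[0.96, 0.282, 0.003], [0.282, -0.96, -0.001], [0.002, 0.002, -1.0]]
wrist_force: [0.2, 0.2, 0.5]
width: -0.0002
grip_force: 0.0
```

Call:
step_arm(steps="-2 1 3 0 0 0;0 0 2 0 0 0;0 0 0 0 0 0;0 0 0 0 0 0;0 0 0 0 0 0")

```text
time: 3.35
ee_pos: [0.5775, -0.1066, 0.0508]
tool_rot: [[0.959, 0.282, 0.0], [0.282, -0.959, -0.0], [0.0, 0.0, -1.0]]
wrist_force: [-0.0, -1.4, 0.5]
width: 0.0001
grip_force: 0.0
```

Call:
step_arm(steps="1 -2 2 0 0 0;0 0 3 0 0 0;0 0 2 0 0 0;0 0 2 0 0 0;0 0 1 0 0 0;0 0 0 0 0 0;0 0 0 0 0 0")

```text
time: 4.05
ee_pos: [0.5779, -0.1044, 0.0407]
tool_rot: [[0.959, 0.282, 0.0], [0.282, -0.959, -0.0], [-0.0, 0.0, -1.0]]
wrist_force: [1.1, -0.1, -0.5]
width: 0.0002
grip_force: 0.0
```

Call:
step_arm(steps="0 0 1 0 0 0;0 0 1 0 0 0;0 0 0 0 0 0;0 0 0 0 0 0;0 0 0 0 0 0")

```text
time: 4.55
ee_pos: [0.5779, -0.1044, 0.0387]
tool_rot: [[0.959, 0.282, 0.0], [0.282, -0.959, -0.0], [0.0, 0.0, -1.0]]
wrist_force: [-0.1, -0.5, 0.6]
width: -0.0002
grip_force: 0.0
```

```bash
python3 - <<'E'
from plant import monitor,capture
import cv2,numpy as np
F=[]
for n in('wrist','scene','wrist'):
    c=capture(n)
    F.append(monitor.sense()['wrist_force'].tolist() if hasattr(monitor.sense()['wrist_force'],'tolist') else monitor.sense()['wrist_force'])
    im=c['image']
    if n=='scene': a=cv2.resize(im[180:280,210:330],(480,400),interpolation=cv2.INTER_CUBIC)
    else: b=cv2.resize(im[180:340,240:400],(320,320),interpolation=cv2.INTER_CUBIC)
print(np.round(F,2))
o=np.zeros((400,800,3),'uint8');o[:,:480]=a;o[:320,480:]=b;cv2.imwrite('pics/p2.png',o)
E
```

```text
[[-0.35 -1.06 -0.54]
 [-0.23  0.07 -0.08]
 [-0.1   0.68 -0.62]]
```

View pics/p2.png

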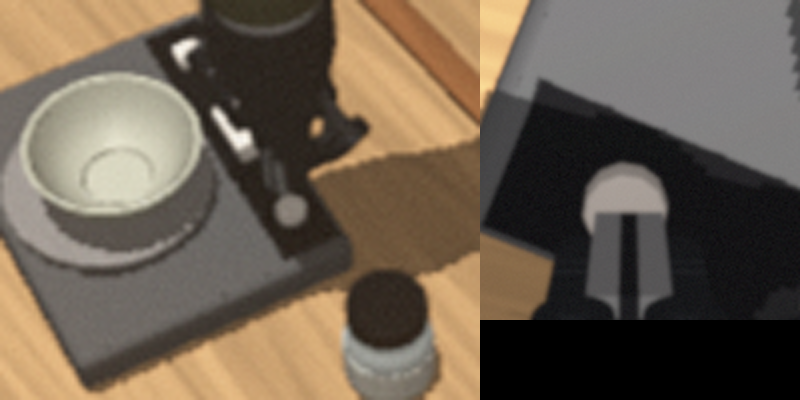

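```bash
python3 - <<'E'
import numpy as np
from plant import monitor
s=monitor.sense();p=s['ee_pos'];print(s['time'],p)
def proj(c,T,X):
    f=240/np.tan(np.radians(c['vfov']/2));q=np.linalg.inv(T)@np.r_[X,1];return (q[:2]/q[2]*f+[c['cx'],c['cy']]).round(1)
w=np.load('w1.npz');print('wrist tcp px',proj(w,w['hand_eye'],[0,0,0]))
for dz in(-.005,-.01,-.015):print(dz,proj(w,w['hand_eye'],[0,0,dz]))
print('x-4',proj(w,w['hand_eye'],[-.011,0,0]),proj(w,w['hand_eye'],[.011,0,0]))
T=np.eye(4);T[:3,:3]=s['tool_rot'];T[:3,3]=p;T=T@w['hand_eye']
k=np.array([.578,-.104,.043]);print('key in wrist now',proj(w,T,k))
c=np.load('scene.npz')
for n,X in(('tcp',p),('key',k),('tcp+10',p+[0,0,.01])):q=proj(c,c['T'],X);print(n,q,'crop',(q-[210,180])*4)
E
```

```text
4.7 [ 0.5778562  -0.1043846   0.03870662]
wrist tcp px [314.5 279.8]
-0.005 [314.5 283.8]
-0.01 [314.6 288. ]
-0.015 [314.6 292.4]
x-4 [314.5 301. ] [314.5 257.8]
key in wrist now [313.8 282.7]
tcp [282.2 232.4] crop [288.8 209.6]
key [282.2 231.6] crop [288.8 206.4]
tcp+10 [282.  230.1] crop [288.  200.4]
```

```bash
python3 - <<'E'
import numpy as np
from plant import monitor
from scipy.optimize import least_squares
s=monitor.sense();p=s['ee_pos'];R=s['tool_rot']
def proj(c,T,X):
    f=240/np.tan(np.radians(c['vfov']/2));q=np.linalg.inv(T)@np.r_[X,1];return q[:2]/q[2]*f+[c['cx'],c['cy']]
w=np.load('w1.npz');c=np.load('scene.npz')
for sc in((282,197),(278,194),(288,197)):
    r=least_squares(lambda X:np.r_[proj(w,w['hand_eye'],X)-[297.5,286.5],proj(c,c['T'],p+R@X)-np.array(sc)/4-[210,180]],[0,0,0],x_scale=.01)
    print(sc,(r.x*1000).round(1),r.fun.round(1))
E
```

```text
(282, 197) [  9.5  -6.7 -31.1] [ 0.  -0.1  0.6 -0.6]
(278, 194) [ 12.   -6.4 -37. ] [ 0.  -0.1  0.7 -0.7]
(288, 197) [  7.3  -7.  -26. ] [-0.   0.  -0.2  0.2]
```

Call:
step_arm(steps="0 0 1 0 0 0;0 0 1 0 0 0;0 0 0 0 0 0;0 0 0 0 0 0")

```text
time: 5.1
ee_pos: [0.5778, -0.1044, 0.0366]
tool_rot: [[0.959, 0.282, -0.0], [0.282, -0.959, -0.0], [-0.0, 0.0, -1.0]]
wrist_force: [0.9, 0.7, 0.4]
width: 0.0002
grip_force: 0.0
```

```bash
cat > look.py <<'E'
import sys
from plant import monitor,capture
import cv2,numpy as np
F=[];o=np.zeros((400,800,3),'uint8')
for i,n in enumerate(('scene','wrist')+('wrist',)*int(sys.argv[2])):
    c=capture(n);s=monitor.sense();F.append(s['wrist_force']);im=c['image']
    if n=='scene': o[:,:400]=cv2.resize(im[190:255,235:300],(400,400),interpolation=cv2.INTER_CUBIC)
    elif i==1: o[:,400:]=cv2.resize(im[210:330,255:375],(400,400),interpolation=cv2.INTER_CUBIC)
print(s['time'],s['ee_pos'],np.mean(F,0).round(2),np.std(F,0).round(2),np.round(s['joint_efforts'],2))
cv2.imwrite(f'pics/{sys.argv[1]}.png',o)
E
python3 look.py p3 6
```

```text
5.5 [ 0.57787551 -0.10438512  0.03671145] [-0.17  0.15  0.14] [0.41 0.35 0.5 ] [  0.   -51.35  26.45   0.    -0.    -0.  ]
```

View pics/p3.png

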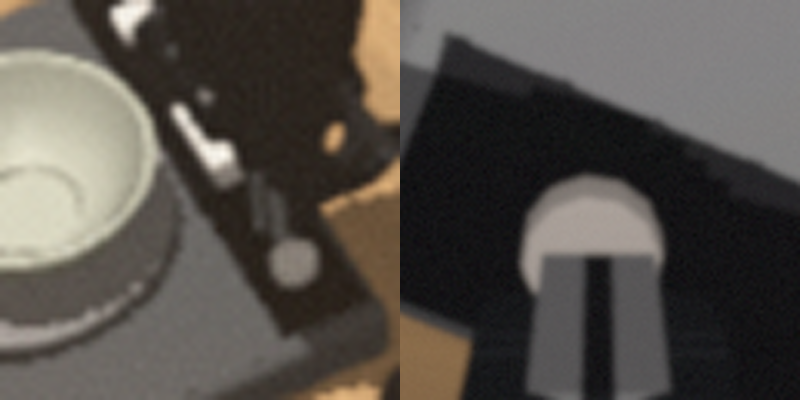

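The key is still up and the force is about zero, so the tips sit higher than the TCP reading suggests. I'll keep descending gently and watch the force.

Call:
step_arm(steps="0 0 1 0 0 0;0 0 1 0 0 0;0 0 1 0 0 0;0 0 0 0 0 0;0 0 0 0 0 0")

```text
time: 6.0
ee_pos: [0.5778, -0.1044, 0.0336]
tool_rot: [[0.959, 0.282, -0.0], [0.282, -0.959, -0.0], [-0.0, 0.0, -1.0]]
wrist_force: [0.2, 0.3, 0.6]
width: -0.0
grip_force: 0.0
```

```bash
python3 look.py p4 2
```

```text
6.2 [ 0.57788323 -0.10442573  0.03371206] [-0.11  0.32  0.06] [0.24 0.71 0.35] [ -0.   -51.39  26.34   0.    -0.     0.  ]
```

Call:
step_arm(steps="0 0 1 0 0 0;0 0 1 0 0 0;0 0 1 0 0 0;0 0 0 0 0 0;0 0 0 0 0 0")

```text
time: 6.7
ee_pos: [0.5778, -0.1044, 0.0306]
tool_rot: [[0.959, 0.282, -0.0], [0.282, -0.959, -0.0], [-0.0, -0.0, -1.0]]
wrist_force: [0.7, -0.0, -0.1]
width: -0.0002
grip_force: 0.0
```

```bash
python3 look.py p5 2
```

```text
6.9 [ 0.57788033 -0.10438787  0.03072295] [-0.13 -0.21 -0.04] [0.34 0.39 0.18] [ -0.   -51.44  26.25   0.    -0.     0.  ]
```

View pics/p5.png

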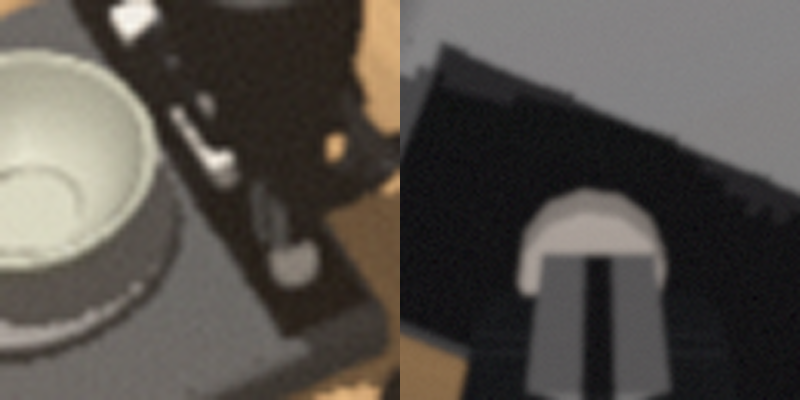

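The finger ends are still above the key, by roughly 15 mm in both views, and there is no force. I'll continue down.

Call:
step_arm(steps="0 0 2 0 0 0;0 0 2 0 0 0;0 0 2 0 0 0;0 0 2 0 0 0;0 0 0 0 0 0;0 0 0 0 0 0")

```text
time: 7.5
ee_pos: [0.5778, -0.1044, 0.0226]
tool_rot: [[0.959, 0.282, -0.0], [0.282, -0.959, -0.0], [-0.0, -0.0, -1.0]]
wrist_force: [0.3, -0.6, -1.0]
width: -0.0002
grip_force: 0.0
```

```bash
python3 look.py p6 2
```

```text
7.7 [ 0.57793693 -0.10443452  0.02278978] [-0.32  0.    0.17] [0.26 0.34 0.3 ] [  0.   -51.57  25.97   0.    -0.     0.  ]
```

View pics/p6.png

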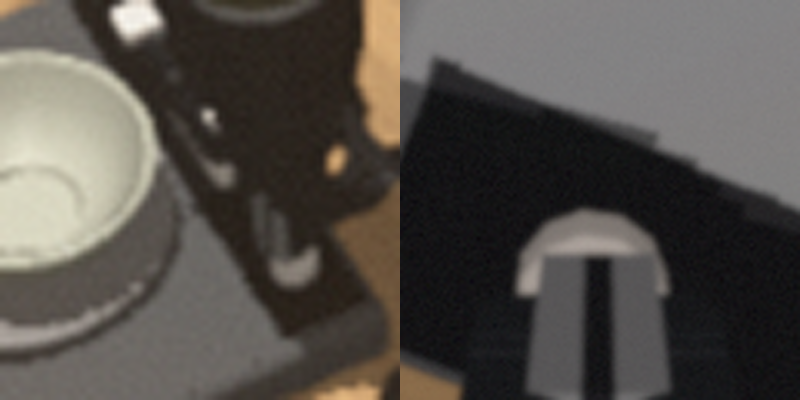

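The tips now partly cover the key in both views and there is still no force. About 6 to 9 mm remain.

Call:
step_arm(steps="0 0 2 0 0 0;0 0 1 0 0 0;0 0 1 0 0 0;0 0 1 0 0 0;0 0 0 0 0 0;0 0 0 0 0 0")

```text
time: 8.3
ee_pos: [0.5778, -0.1044, 0.0177]
tool_rot: [[0.959, 0.282, -0.0], [0.282, -0.959, -0.0], [-0.0, 0.0, -1.0]]
wrist_force: [0.2, 0.0, -0.3]
width: 0.0
grip_force: 0.0
```

```bash
python3 look.py p7 2
```

```text
8.5 [ 0.57793545 -0.1044186   0.01775308] [-0.14  0.7  -0.47] [0.16 0.58 0.46] [ -0.   -51.68  25.82   0.    -0.     0.  ]
```

Call:
step_arm(steps="0 0 1 0 0 0;0 0 1 0 0 0;0 0 1 0 0 0;0 0 0 0 0 0;0 0 0 0 0 0")

```text
time: 9.0
ee_pos: [0.5779, -0.1044, 0.0148]
tool_rot: [[0.959, 0.282, 0.0], [0.282, -0.959, -0.0], [0.0, 0.0, -1.0]]
wrist_force: [-0.7, 0.3, 0.8]
width: -0.0003
grip_force: 0.7
```

```bash
python3 look.py p8 2
```

```text
9.2 [ 0.57790891 -0.10440372  0.0147795 ] [-0.08 -0.26  1.59] [0.49 0.2  0.23] [-1.000e-02 -5.103e+01  2.543e+01 -1.100e-01  0.000e+00  0.000e+00]
```

View pics/p8.png

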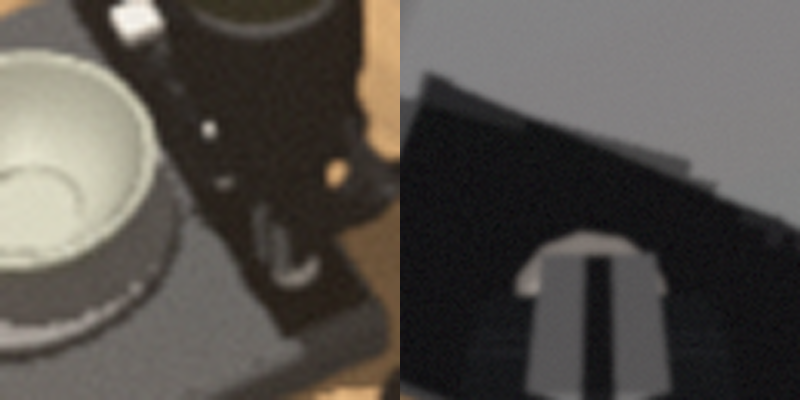

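The force is about 1.6 N, so contact began at about TCP z 0.0155. Pressing 4.5 mm further, then reading the force.

Call:
step_arm(steps="0 0 1 0 0 0;0 0 1 0 0 0;0 0 1 0 0 0;0 0 1 0 0 0;0 0 0.5 0 0 0;0 0 0 0 0 0;0 0 0 0 0 0")

```text
time: 9.9
ee_pos: [0.5779, -0.1044, 0.0103]
tool_rot: [[0.959, 0.282, 0.0], [0.282, -0.959, -0.0], [0.0, 0.0, -1.0]]
wrist_force: [-1.2, 0.1, 4.0]
width: 0.0001
grip_force: 1.7
```

```bash
python3 look.py p9 4
```

```text
10.2 [ 0.57788235 -0.10439101  0.01022322] [-0.85  0.29  3.55] [0.56 0.33 0.53] [-4.000e-02 -4.998e+01  2.480e+01 -2.900e-01  0.000e+00  0.000e+00]
```

Reading about 3.5 N, which corresponds to 4–5 mm of key travel, so the round key is pressed. I'll rise straight up, move over the bar, and tilt the tool back, because the gripper body now sits low near the bowl rim.

Call:
step_arm(steps="0 0 -5 0 0 0;0 0 -10 0 0 0;0 0 -20 0 0 0;0 0 -25 0 0 0;0 0 -20 0 0 0;0 0 0 0 0 0;0 0 0 0 0 0")

```text
time: 10.9
ee_pos: [0.5781, -0.1045, 0.0906]
tool_rot: [[0.959, 0.282, 0.001], [0.282, -0.959, -0.0], [0.001, 0.001, -1.0]]
wrist_force: [-0.4, 0.2, -0.3]
width: 0.0002
grip_force: 0.0
```

Call:
step_arm(steps="-10 22 0 0 0 0;-10 23 0 0 0 0;-10 23 0 0 0 0;0 0 0 0 0.07 0;0 0 0 0 0.07 0;0 0 0 0 0.07 0;0 0 0 0 0.07 0;0 0 0 0 0.07 0;0 0 0 0 0 0;0 0 0 0 0 0")

```text
time: 11.9
ee_pos: [0.5673, -0.1779, 0.0893]
tool_rot: [[0.902, 0.281, 0.326], [0.264, -0.96, 0.097], [0.341, -0.001, -0.94]]
wrist_force: [0.1, -0.2, -0.0]
width: -0.0001
grip_force: 0.0
```

```bash
cat > d.py <<'E'
from plant import monitor
import numpy as np
s=monitor.sense();R=np.array(s['tool_rot']);p=np.array(s['ee_pos'])
low=p+R@[-.010,0,-.0275]   # lowest (rear) edge of the finger end
g=np.array([.5665,-.178,.043])
print(s['time'],p,R.round(3).tolist(),'low',low.round(4),'need world',((g-low)*1e3).round(1),'tool',(R.T@(g-low)*1e3).round(1),'1mm down in tool',(R.T@[0,0,-1]).round(3))
print(s['wrist_force'])
E
python3 d.py
```

```text
11.9 [ 0.5672622  -0.17794053  0.08927306] [[0.902, 0.281, 0.326], [0.264, -0.96, 0.097], [0.341, -0.001, -0.94]] low [ 0.5493 -0.1832  0.1117] need world [ 17.2   5.2 -68.7] tool [-6.5 -0.1 70.8] 1mm down in tool [-0.341  0.001  0.94 ]
[ 0.07898046 -0.20900621 -0.04917908]
```

Call:
step_arm(steps="0 0 15 0 0 0;0 0 20 0 0 0;0 0 18 0 0 0;-2 0 5.6 0 0 0;-2 0 5.6 0 0 0;0 0 0 0 0 0;0 0 0 0 0 0;0 0 0 0 0 0")

```text
time: 12.7
ee_pos: [0.5862, -0.1734, 0.0294]
tool_rot: [[0.901, 0.282, 0.33], [0.265, -0.959, 0.096], [0.344, 0.001, -0.939]]
wrist_force: [-0.4, 0.0, 0.8]
width: 0.0001
grip_force: 0.0
```

```bash
python3 d.py; python3 look.py p10 2
```

```text
12.7 [ 0.58622283 -0.17335263  0.02937993] [[0.901, 0.282, 0.33], [0.265, -0.959, 0.096], [0.344, 0.001, -0.939]] low [ 0.5681 -0.1786  0.0518] need world [-1.6  0.6 -8.8] tool [-4.3 -1.1  7.8] 1mm down in tool [-0.344 -0.001  0.939]
[-0.43246517  0.03728338  0.84877738]
12.9 [ 0.58598031 -0.17321533  0.02910038] [-0.38 -0.1  -0.56] [0.61 0.35 0.5 ] [ 1.000e-02 -4.364e+01  2.607e+01 -2.290e+00  8.400e-01  0.000e+00]
```

View pics/p10.png

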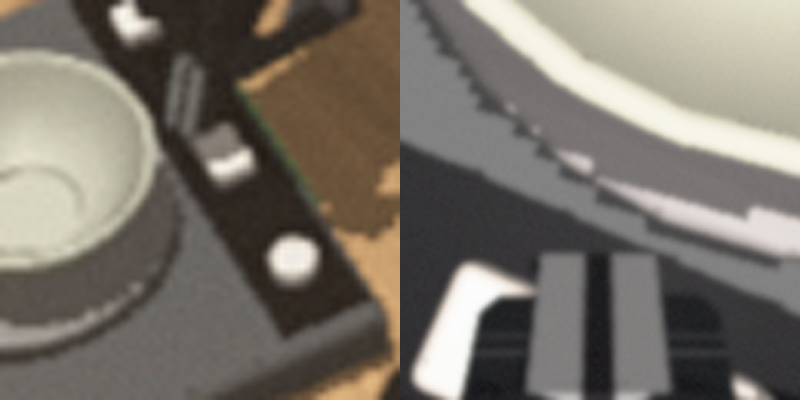

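The round key is up again. The fingers are centred along the bar, about 9 mm above it and clear of the bowl.

Call:
step_arm(steps="-1.3 -1 -0.5 0 0 0;-1 0 2.8 0 0 0;-1 0 2.8 0 0 0;-0.35 0 0.95 0 0 0;-0.35 0 0.95 0 0 0;0 0 0 0 0 0;0 0 0 0 0 0")

```text
time: 13.6
ee_pos: [0.5842, -0.1724, 0.0205]
tool_rot: [[0.901, 0.282, 0.329], [0.265, -0.959, 0.097], [0.343, 0.0, -0.939]]
wrist_force: [0.7, -0.2, -0.7]
width: -0.0001
grip_force: 0.0
```

```bash
python3 d.py; python3 look.py p11 3
```

```text
13.6 [ 0.58417001 -0.17237726  0.02051649] [[0.901, 0.282, 0.329], [0.265, -0.959, 0.097], [0.343, 0.0, -0.939]] low [ 0.5661 -0.1777  0.0429] need world [ 0.4 -0.3  0.1] tool [0.3 0.4 0. ] 1mm down in tool [-0.343 -0.     0.939]
[ 0.74118846 -0.24664607 -0.72090789]
13.85 [ 0.58423664 -0.1723966   0.02067018] [-0.17 -0.21  0.14] [0.48 0.32 0.42] [ -0.   -43.68  25.61  -2.28   0.84   0.  ]
```

Call:
step_arm(steps="-0.35 0 0.95 0 0 0;-0.35 0 0.95 0 0 0;-0.35 0 0.95 0 0 0;0 0 0 0 0 0;0 0 0 0 0 0")

```text
time: 14.35
ee_pos: [0.5844, -0.1725, 0.0177]
tool_rot: [[0.901, 0.282, 0.329], [0.265, -0.959, 0.096], [0.343, 0.0, -0.939]]
wrist_force: [-0.2, -0.0, 1.5]
width: 0.0001
grip_force: 1.0
```

```bash
python3 look.py p12 4
```

```text
14.65 [ 0.58436121 -0.17245273  0.01768533] [0.44 0.17 1.89] [0.28 0.3  0.53] [ 2.000e-02 -4.261e+01  2.452e+01 -2.010e+00  7.100e-01  0.000e+00]
```

About 1.9 N, or roughly 1.5 mm of travel. Pressing about 3.3 mm more.

Call:
step_arm(steps="-0.35 0 0.95 0 0 0;-0.35 0 0.95 0 0 0;-0.35 0 0.95 0 0 0;-0.1 0 0.3 0 0 0;0 0 0 0 0 0;0 0 0 0 0 0")

```text
time: 15.25
ee_pos: [0.5843, -0.1724, 0.0143]
tool_rot: [[0.901, 0.282, 0.329], [0.265, -0.959, 0.096], [0.343, 0.0, -0.939]]
wrist_force: [-0.3, 0.1, 2.9]
width: 0.0002
grip_force: 1.7
```

```bash
python3 look.py p13 5
```

```text
15.6 [ 0.58430982 -0.17244475  0.0142899 ] [ 0.56 -0.18  3.19] [0.51 0.76 0.73] [ 4.000e-02 -4.174e+01  2.349e+01 -1.710e+00  5.900e-01  0.000e+00]
```

Call:
step_arm(steps="-0.25 0 0.7 0 0 0;0 0 0 0 0 0;0 0 0 0 0 0")

```text
time: 15.9
ee_pos: [0.5843, -0.1725, 0.0136]
tool_rot: [[0.901, 0.282, 0.329], [0.265, -0.959, 0.096], [0.343, 0.0, -0.939]]
wrist_force: [-0.5, 0.0, 4.0]
width: -0.0003
grip_force: 2.4
```

```bash
python3 look.py p14 4
```

```text
16.2 [ 0.58435802 -0.1724474   0.01362504] [ 0.31 -0.02  5.4 ] [0.24 0.69 0.52] [  0.08 -40.91  23.08  -1.74   0.52   0.  ]
```

The bar is fully down at 5.4 N. Withdrawing.

Call:
step_arm(steps="1.7 0 -4.7 0 0 0;3.4 0 -9.4 0 0 0;5 0 -15 0 0 0;0 0 -25 0 0 0;0 0 -30 0 0 0;0 0 -30 0 0 0;0 0 -20 0 0 0;0 0 0 0 0 0;0 0 0 0 0 0;0 0 0 0 0 0")

```text
time: 17.2
ee_pos: [0.5482, -0.1819, 0.1414]
tool_rot: [[0.902, 0.282, 0.327], [0.264, -0.959, 0.098], [0.341, -0.002, -0.94]]
wrist_force: [-0.2, 0.3, -1.6]
width: -0.0002
grip_force: 0.0
```

```bash
python3 - <<'E'
from plant import monitor,capture
import cv2
c=capture('scene');cv2.imwrite('pics/end.png',c['image'])
import numpy as np
a=np.load('scene.npz')['image'];d=cv2.absdiff(a,c['image']).max(2)
print(monitor.sense()['ee_pos'])
print({k:float(d[y0:y1,x0:x1].mean()) for k,(x0,y0,x1,y1) in dict(bowl=(215,200,262,245),jar=(290,245,322,282),slat=(295,170,350,222),brush=(368,255,440,305),mug=(320,315,372,380),glaze=(438,355,475,405),beaker=(208,125,240,168)).items()})
E
```

```text
[ 0.54831378 -0.18184372  0.14122771]
{'bowl': 4.991489361702127, 'jar': 4.495777027027027, 'slat': 49.705594405594404, 'brush': 5.438055555555556, 'mug': 4.946745562130178, 'glaze': 5.436756756756757, 'beaker': 3.864098837209302}
```

View pics/end.png

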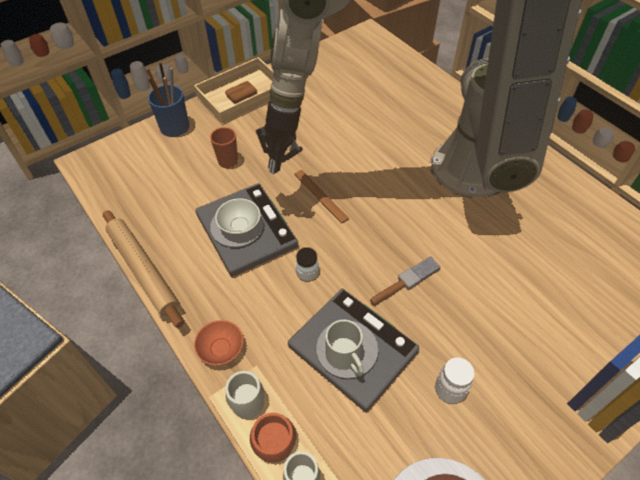

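The arm is clear of everything, all keys look up, and every loose thing is where it began. The slat differs from the first picture only because of the arm's shadow.

```bash
python3 -c "
from plant import workorder
print(workorder.hand_in())"
```

```text
the job is handed in; nothing more can be done
None
```

I pressed the bowl scale's round key, let it spring back up, pressed its bar key, then withdrew with nothing visibly disturbed and handed the job in at about 17 s; no verdict came back.

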